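# Drop a waiting vial into the lever-lid glass waste bin

## Task

The used amber vial is waiting on the bin's chute, held back by the lid. Press the bin's red pedal all the way down with the fingertips to raise the blue lid, and keep it down until the vial has rolled into the bin; then ease the pedal up slowly under the fingers so that the lid closes fully without slamming, and take the hand clear. Work the lid by the pedal only, do not touch the vial or the lid with the gripper, and leave the other things where they stand.

Things in the scene. Friction and masses are not known exactly. Their poses are not given: they have to be found in the camera images.
- bin: white square glass-waste bin fixed to the bench, 130 x 130 mm, 100 mm high to the rim, walls 4 mm, open inside. Origin: centre of its underside; x points to its back (lid hinge), y to the side with the steel chute, z up. The pedal sticks out of its front (-x). A 10 mm steel arm of the lever runs along its -y side, 81 mm from the middle, with a push rod up to the lid
- chute (a point): middle of the upper end of the steel chute on the bin's +y side. The chute, 78 mm wide over its sides, reaches 81 mm out from the bin's side, 100 to 140 mm above the bench, and slopes down into the bin at 18 degrees
- lid (a joint): hinge of the blue lid (134 x 132 x 7 mm, 0.3 kg) on the bin's back rim: 0 closed, 0.95 rad fully open. A clear 30 mm lip on its +y edge holds the vial back until it has risen about 0.4 rad. Linked to the lever: lid angle = 2.64 x lever angle. No damper: left alone it falls shut and slams. Gentle = under 1.5 rad/s over the last 0.3 rad (pedal rising under 85 mm/s)
- lever (a joint): hinge of the pedal lever on the bin's -y side, 15 mm ahead of the bin's centre, 62 mm above the bench, axis along the bin's y: 0 = pedal up (lid closed), 0.36 rad = pedal fully down at its stop (lid open). About 3 N on the pedal lifts the lid, and the lid's weight pushes the pedal up again
- pedal_top (a point): centre of the top face of the red pedal plate (46 mm along the bin's x by 72 mm along its y, 6 mm thick), 161 mm ahead of the bin's centre. It moves with the lever on an arc of 150 mm radius about the lever hinge: about 96 mm above the bench at rest, about 43 mm fully down, so its travel is about 53 mm, almost straight down
- lid_front (a point): middle of the front edge of the blue lid's top face, 107 mm above the bench when closed; it swings up and back, away from the pedal, to about 210 mm
- vial: loose amber glass vial with a black cap, 21 mm diameter, 51 mm long, 30 g, lying across the chute with its axis along the bin's x, about 115 mm above the bench. Origin: centre of its foot; z along it towards the cap. Lying in the bin its origin is 15 to 50 mm above the bench
- clear_vial: bystander: small clear glass vial with a white cap, 21 mm diameter, 51 mm tall, standing to the left of the pedal; origin at the centre of its underside
- red_cap_bottle: bystander: square white reagent bottle with a red cap, 51 mm wide, 109 mm tall, standing on the right of the bin; origin at the centre of its underside
- squeeze_bottle: bystander: round squeeze bottle with a white nozzle, 48 mm diameter, 138 mm tall; origin at the centre of its underside
- flask: bystander: small conical flask with orange contents, 46 mm diameter, 101 mm tall; origin at the centre of its underside

How it is judged:
By the outcome, as a careful person would: the job done as asked, in the order asked, and still so for the second after the job is handed in, with the robot touching nothing.
It also fails if it takes over 37 s, if anything falls off the work surface, if the arm or the gripper's body presses on something with over 40 N, if the wrist force passes 120 N, or if a joint passes its speed limit or range.

## Robot

A 6-joint arm with a two-finger parallel gripper is mounted at the origin on a cart in front of the work surface, level with it; the furniture and walls round the work are solid. World frame = base frame: x ahead of the robot, y to its left, z up, the work surface at z = 0. Lengths are in m, angles in degrees, forces in N, time in s.
With the tool pointing down it reaches from about 0.35 to 0.875 m from the base axis. Payload 4.2 kg.
Tool frame: the origin (TCP) lies at the very end of the fingers, on their centre line; the grasp point (between the pads) lies 19 mm behind it; z points along the fingers, x is the direction in which the jaws open and shut, and the axes are right-handed (so a half turn about z gives the same grasp; the last joint's range is limited). The gripper opens to 87 mm and grips with 3 to 60 N. Pads are 19 mm wide; open, the fingers measure 117 mm over their backs; the gripper's body (75 mm by 190 mm) begins 51 mm behind the grasp point.
Start: joints at [79.274, 22.042, 0.453, 0, -68.411, -14.817], TCP at [0.269, 0.564, 0.2] pointing down, gripper open.
Joint ranges: [-179.83, 179.83], [-69.29, 118.12], [-61.27, 80.66], [-181.25, 117.63], [-171.15, -9.14], [-177.46, 177.46]. Speed limits (degrees/s): [159.86, 159.86, 180, 180, 180, 180].

## Interface

Orientations are given as a 3x3 rotation matrix whose columns are the frame's x, y, z axes.
In Python, from station import r gives the robot as it stands.
- The arm moves only by the tool move_arm, never from a script. Its argument "series" is a list that holds one entry, the list of rows, each a list of 7 numbers: the shift along the tool's x, y, z in cm, then the turn, a rotation vector about the tool's x, y, z in degrees, then the opening, from -1 (shut) to 1 (fully open). In form: [[[dx, dy, dz, wx, wy, wz, fingers], ...]]. A call has 1 to 12 rows; each row shifts and turns the commanded pose from where the row before left it, along the tool's axes as they then stand; what a row does not reach is not made up. A row lasts 1/8 s, in which the tool goes at most 62.5 mm and 10.7 degrees, less where a joint would pass 70% of its speed; a pose out of reach is approached as far as the arm can. A call is refused whole if a number of a shift passes 6.25 or a number of a turn 10.7, either way. A call with a gripper value outside its range is refused whole. The fingers move at their own pace and stop on an object; the grip force is fixed at half the most. Time passes only in rows, so rows that do not move let the fingers close. It gives the time, the measured TCP pose, the force and the opening at its end, in the units of the state.
- r.sense(): the state, without advancing time (a new reading comes with each control period).
- r.capture(name): name is "scene" or "top" or "wrist"; returns a dict with "color" (420x560x3 uint8, blue, green, red), "fx", "fy", "cx", "cy" (pixels), "D" ([k1, k2, p1, p2, k3] as OpenCV has them; the pictures are not rectified), "rvec" (rotation vector, rad) and "tvec" (3), from world to camera coordinates, as OpenCV has them; the wrist camera has in their place "tool_from_camera" (4x4, takes a point from camera to tool coordinates, whose origin is the TCP and whose axes are the tool frame's). Camera axes: x right, y down, z forward; pixel columns grow to the right and rows downward; lengths in m; the calibration is good to about 2 mm. A picture is of the moment at which its call begins: read the wrist's pose just before it. There is no depth.
- r.finish_job(): hands the job in, once; it reports no verdict.
The state is a dict: "time_s": time; "joints": joint angles; "joint_velocities": joint speeds; "effort": joint torques, N m; "tcp_pos": TCP position; "ee_rot": TCP orientation; "wrist_force": force on the tool from outside, world axes, zero at the start; "moment": the same for the moment, N m; "gripper_width": opening from 0.0 (shut) to 1.0 (fully open).
Only numpy, scipy, OpenCV 4.12 (cv2) and the standard library are available. Lean on these libraries where they do the work, as an engineer would, in place of code of your own. Each camera call takes 0.05 s, during which the arm holds its last target.

## Working session

There is one attempt and no reset: what is moved stays moved. The work goes in short steps, Python scripts to look and compute and a tool call to move; the robot and the scene stay as the last step left them, time stands still between calls to the robot, and variables do not carry over. Pictures are saved under pics/ and viewed, and the job is handed in when it is done.

Besides the shell and the picture viewer there is one more tool, called after ">>>" by a JSON object that holds its "fn" and its "kwargs". move_arm: Moves the arm, as the interface text tells. Its arguments: {"type":"object","properties":{"series":{"type":"array","items":{"type":"array","items":{"type":"array","items":{"type":"number"}}}}},"required":["series"]}

```bash
ls; mkdir -p pics; cat > h.py <<'E'
import numpy as np, cv2
from station import r
def cap(n,f):
    s=r.sense(); c=r.capture(n); cv2.imwrite('pics/'+f+'.png',c['color']); c['s']=s; np.save('pics/'+f+'.npy',c,allow_pickle=True); return c
def load(f): return np.load('pics/'+f+'.npy',allow_pickle=True).item()
def ray(c,uv):
    K=np.array([[c['fx'],0,c['cx']],[0,c['fy'],c['cy']],[0,0,1.]])
    p=cv2.undistortPoints(np.array([[uv]],float),K,np.array(c['D'],float)).ravel()
    d=np.array([p[0],p[1],1.])
    if 'rvec' in c:
        R=cv2.Rodrigues(np.array(c['rvec'],float))[0]; t=np.array(c['tvec'],float).ravel()
        return -R.T@t, R.T@d/np.linalg.norm(d)
    T=np.array(c['tool_from_camera']);R=np.array(c['s']['ee_rot']);p=np.array(c['s']['tcp_pos'])
    return p+R@T[:3,3], R@T[:3,:3]@d/np.linalg.norm(d)
def onz(c,uv,z):
    o,d=ray(c,uv); return o+d*(z-o[2])/d[2]
def tri(rs):
    A=np.zeros((3,3));b=np.zeros(3)
    for o,d in rs:
        P=np.eye(3)-np.outer(d,d);A+=P;b+=P@o
    x=np.linalg.solve(A,b); return x,[np.linalg.norm((np.eye(3)-np.outer(d,d))@(x-o)) for o,d in rs]
E
python3 -c "
from h import *
for n in ['scene','top','wrist']: cap(n,n+'0')
print(r.sense())"
```

```text
pics
{'time_s': 0.15, 'joints': array([ 7.92747490e+01,  2.20797459e+01,  3.97443787e-01, -1.89760472e-02,
       -6.84132057e+01, -1.48178394e+01]), 'joint_velocities': array([-0.01935423, -0.15587432,  0.20416856,  0.18734497,  0.02914281,
        0.06475167]), 'effort': array([ 3.62952424e-04, -3.91053808e+01,  1.87588030e+01,  4.22235087e+00,
        1.23749720e-02, -1.33188141e-04]), 'tcp_pos': array([0.26926328, 0.56346588, 0.19922229]), 'ee_rot': array([[-4.31299433e-01, -9.02208637e-01, -6.12795680e-04],
       [-9.02207261e-01,  4.31299849e-01, -1.58047441e-03],
       [ 1.69021634e-03, -1.28789002e-04, -9.99998563e-01]]), 'wrist_force': array([ 0.85232204, -0.29753856, -0.82117476]), 'moment': array([ 0.02548006, -0.0175486 ,  0.02938974]), 'gripper_width': 1.0011162106000988}
```

View pics/scene0.png

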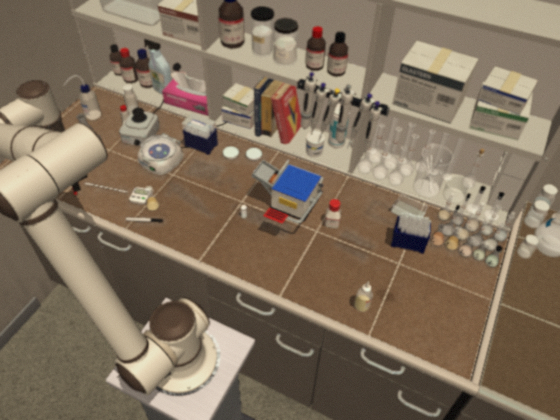

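View pics/top0.png

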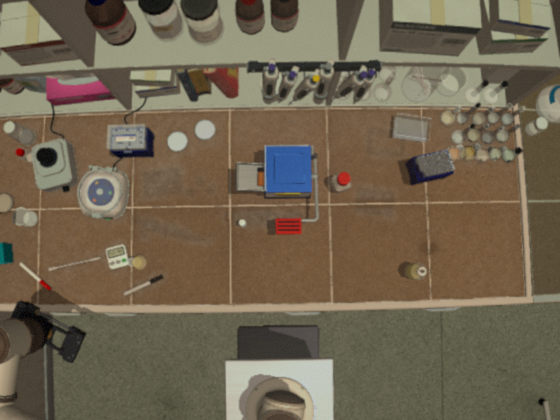

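View pics/wrist0.png

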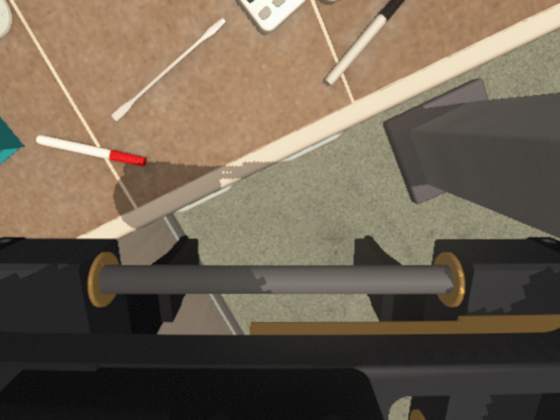

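The top view shows the blue lid at about (289,170), the red pedal at (288,226), the chute at (250,178) with the vial at (261,178), and the clear vial at (242,223). In the scene view the pedal is at (276,215). Next I measure them.

```bash
cat > m.py <<'E'
from h import *
P={}
for n in ['scene0','top0']:
    c=load(n);h=cv2.cvtColor(c['color'],cv2.COLOR_BGR2HSV)
    roi=np.zeros(h.shape[:2],np.uint8)
    x0,x1,y0,y1=((225,345,150,235) if n=='scene0' else (230,325,130,245))
    roi[y0:y1,x0:x1]=255
    for k,m in dict(red=cv2.inRange(h,(0,170,90),(6,255,255))|cv2.inRange(h,(174,170,90),(180,255,255)),blue=cv2.inRange(h,(105,120,80),(125,255,255))).items():
        m=cv2.morphologyEx(m&roi,cv2.MORPH_CLOSE,np.ones((5,5)))
        cs=cv2.findContours(m,cv2.RETR_EXTERNAL,cv2.CHAIN_APPROX_NONE)[0]
        cs=sorted([q for q in cs if cv2.contourArea(q)>20],key=cv2.contourArea)
        for q in cs[-3:]:print(n,k,cv2.contourArea(q),cv2.minAreaRect(q))
        P[n,k]=cs[-1]
    q=c['color'][y0-20:y1+20,x0-20:x1+20]; cv2.imwrite('pics/z_'+n+'.png',cv2.resize(q,None,fx=4.5,fy=4.5,interpolation=cv2.INTER_CUBIC)[:600,:800])
for k,z in [('red',.096),('blue',.107)]:
    t=load('top0'); b=cv2.boxPoints(cv2.minAreaRect(P['top0',k]))
    w=np.array([onz(t,p,z) for p in b]); print(k,w.round(4).tolist(),w.mean(0)); print([np.linalg.norm(w[i]-w[i-1]).round(4) for i in range(4)])
    cc=[]
    rs=[ray(load(n),np.array(cv2.minAreaRect(P[n,k])[0])) for n in ['scene0','top0']]
    print('tri',tri(rs))
print('clear vial',onz(t,(242,223),.051))
E
python3 m.py
```

```text
scene0 red 78.5 ((334.5, 204.5), (11.0, 9.0), 90.0)
scene0 red 182.0 ((275.2931213378906, 215.01724243164062), (21.726354598999023, 10.21324348449707), 21.801406860351562)
scene0 blue 926.0 ((295.8002624511719, 182.2279052734375), (40.17975997924805, 28.52969741821289), 21.250507354736328)
top0 red 352.0 ((288.0, 225.5), (15.0, 26.0), 90.0)
top0 blue 1895.0 ((288.0, 168.5), (44.0, 45.0), 0.0)
red [[0.5623, 0.0049, 0.096], [0.5611, -0.0683, 0.096], [0.5188, -0.0674, 0.096], [0.52, 0.0055, 0.096]] [ 0.54053188 -0.03130436  0.096     ]
[np.float64(0.0423), np.float64(0.0731), np.float64(0.0423), np.float64(0.0729)]
tri (array([ 0.54099368, -0.03140571,  0.09041351]), [np.float64(1.9129443828722607e-05), np.float64(1.9129443828787943e-05)])
blue [[0.6377, 0.029, 0.107], [0.7674, 0.0273, 0.107], [0.7655, -0.098, 0.107], [0.6358, -0.0947, 0.107]] [ 0.70162312 -0.03409535  0.107     ]
[np.float64(0.1237), np.float64(0.1297), np.float64(0.1253), np.float64(0.1298)]
tri (array([ 0.70175456, -0.03321196,  0.10096825]), [np.float64(0.001143900811911446), np.float64(0.0011439008119114435)])
clear vial [0.55387962 0.1008553  0.051     ]
```

```bash
python3 -c "
from h import *
print(np.array(load('wrist0')['tool_from_camera']).round(3))"
```

```text
[[ 1.     0.    -0.001 -0.001]
 [ 0.     0.966  0.26  -0.071]
 [ 0.001 -0.26   0.966 -0.186]
 [ 0.     0.     0.     1.   ]]
```

>>> {"fn": "move_arm", "kwargs": {"series": [[[0, 0, 0, 0, 0, -8.5, -1], [0, 0, 0, 0, 0, -8.5, -1], [0, 0, 0, 0, 0, -8.5, -1], [0, 0, 0, 0, 0, 0, -1]]]}}

```text
time_s: 0.65
tcp_pos: [0.2693, 0.5637, 0.1997]
ee_rot: [[-0.003, -1.0, -0.0], [-1.0, 0.003, -0.001], [0.001, 0.0, -1.0]]
wrist_force: [0.2, 0.3, -0.1]
gripper_width: 0.631
```

View pics/z_top0.png

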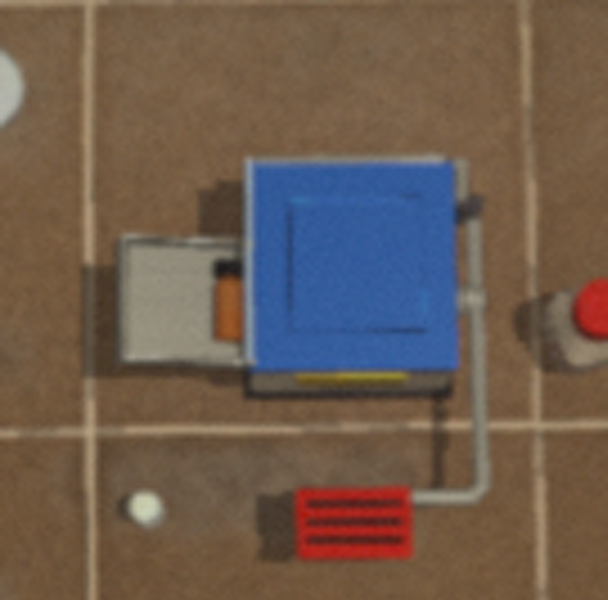

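The crop shows the pedal plate clear of the lid, the lever arm running on the right, the vial against the lid's edge and the clear vial to the left. Next I move over the pedal at z 0.2.

>>> {"fn": "move_arm", "kwargs": {"series": [[[4.95, -2.22, 0, 0, 0, 0, -1], [4.95, -2.22, 0, 0, 0, 0, -1], [4.95, -2.22, 0, 0, 0, 0, -1], [4.95, -2.22, 0, 0, 0, 0, -1], [4.95, -2.22, 0, 0, 0, 0, -1], [4.95, -2.22, 0, 0, 0, 0, -1], [4.95, -2.22, 0, 0, 0, 0, -1], [4.95, -2.22, 0, 0, 0, 0, -1], [4.95, -2.22, 0, 0, 0, 0, -1], [4.95, -2.22, 0, 0, 0, 0, -1], [4.95, -2.22, 0, 0, 0, 0, -1], [4.95, -2.22, 0, 0, 0, 0, -1]]]}}

```text
time_s: 2.15
tcp_pos: [0.5359, -0.032, 0.2001]
ee_rot: [[-0.004, -1.0, 0.0], [-1.0, 0.004, 0.0], [-0.0, -0.0, -1.0]]
wrist_force: [1.9, 1.0, 0.3]
gripper_width: 0.008
```

```bash
python3 -c "
from h import *
for n in ['wrist','top']: cap(n,n+'1')
s=r.sense();print(s['time_s'],s['tcp_pos'],s['ee_rot'].round(3),s['wrist_force'],s['gripper_width'],s['joints'])
c=load('wrist1');h=cv2.cvtColor(c['color'],cv2.COLOR_BGR2HSV)
m=cv2.inRange(h,(0,170,60),(6,255,255))|cv2.inRange(h,(174,170,60),(180,255,255))
m=cv2.morphologyEx(m,cv2.MORPH_CLOSE,np.ones((9,9)))
for q in cv2.findContours(m,0,2)[0]:
  if cv2.contourArea(q)>200:
    b=cv2.boundingRect(q);print(b,[onz(c,p,.096).round(4) for p in [(b[0],b[1]),(b[0]+b[2],b[1]),(b[0],b[1]+b[3])]])
"
```

```text
2.25 [ 0.53654097 -0.03419755  0.19948258] [[-0.009 -1.    -0.001]
 [-1.     0.009 -0.001]
 [ 0.001  0.    -1.   ]] [ 0.00144418  1.22741933 -0.74223427] 0.003030835987507167 [ 1.36706757e+01  1.35780263e+01 -1.18906690e+01  4.53879838e-02
 -6.45707905e+01  7.57695632e+01]
(241, 174, 74, 48) [array([0.5618, 0.002 , 0.096 ]), array([ 0.5615, -0.0673,  0.096 ]), array([0.5146, 0.0036, 0.096 ])]
(438, 21, 54, 49) [array([ 0.6912, -0.1676,  0.096 ]), array([ 0.6919, -0.2139,  0.096 ]), array([ 0.6526, -0.1721,  0.096 ])]
```

View pics/wrist1.png

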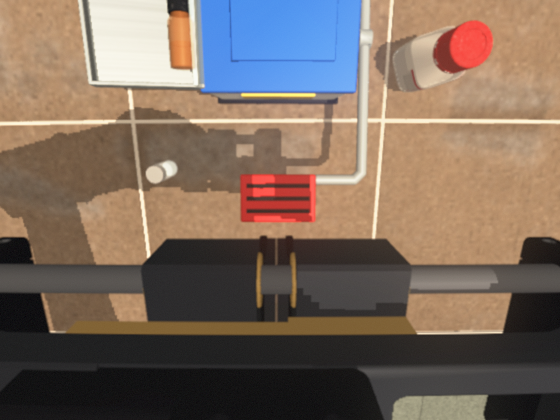

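The wrist view shows the pedal at about (278,198). That gives its centre as (0.538,-0.033), in agreement with the top view to 3 mm, and the TCP is above it. Descending to just above the pedal.

>>> {"fn": "move_arm", "kwargs": {"series": [[[0, 0, 3, 0, 0, 0, -1], [0, 0, 3, 0, 0, 0, -1], [0, 0, 2.5, 0, 0, 0, -1], [0, 0, 1, 0, 0, 0, -1], [0, 0, 0.5, 0, 0, 0, -1], [0, 0, 0.5, 0, 0, 0, -1], [0, 0, 0.5, 0, 0, 0, -1]]]}}

```text
time_s: 3.12
tcp_pos: [0.536, -0.0301, 0.0905]
ee_rot: [[-0.001, -1.0, 0.002], [-1.0, 0.001, 0.0], [-0.0, -0.002, -1.0]]
wrist_force: [0.0, 0.3, 1.0]
gripper_width: 0.006
```

>>> {"fn": "move_arm", "kwargs": {"series": [[[0, 0, 0.6, 0, 0, 0, -1], [0, 0, 0.6, 0, 0, 0, -1], [0, 0, 0.6, 0, 0, 0, -1], [0, 0, 0.6, 0, 0, 0, -1], [0, 0, 0.6, 0, 0, 0, -1], [0, 0, 0.6, 0, 0, 0, -1], [0, 0, 0.5, 0, 0, 0, -1]]]}}

```text
time_s: 4.0
tcp_pos: [0.535, -0.0304, 0.0485]
ee_rot: [[-0.001, -1.0, -0.001], [-1.0, 0.001, -0.0], [0.0, 0.001, -1.0]]
wrist_force: [-2.4, 0.1, 4.6]
gripper_width: 0.005
```

>>> {"fn": "move_arm", "kwargs": {"series": [[[0, 0, 0.3, 0, 0, 0, -1], [0, 0, 0.2, 0, 0, 0, -1], [0, 0, 0, 0, 0, 0, -1]]]}}

```text
time_s: 4.38
tcp_pos: [0.5354, -0.0303, 0.044]
ee_rot: [[-0.001, -1.0, -0.0], [-1.0, 0.001, -0.0], [0.0, 0.0, -1.0]]
wrist_force: [-3.0, -1.6, 3.0]
gripper_width: 0.004
```

```bash
python3 -c "
from h import *
for n in ['wrist','top','scene']: cap(n,n+'2')
a=load('top2')['color'][110:250,215:335]; b=load('scene2')['color'][130:240,220:350]
cv2.imwrite('pics/c2.png',np.hstack([cv2.resize(a,(400,467)),cv2.resize(b,(400,467))]))
s=r.sense();print(s['time_s'],s['tcp_pos'],s['wrist_force'])
"
```

```text
4.525 [ 0.53544987 -0.03030287  0.04417945] [-2.18184667 -0.50911526  2.53293388]
```

View pics/c2.png

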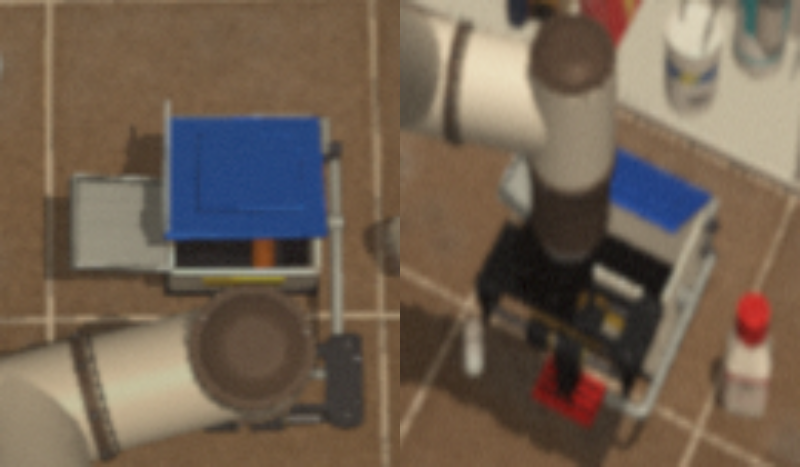

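View pics/wrist2.png

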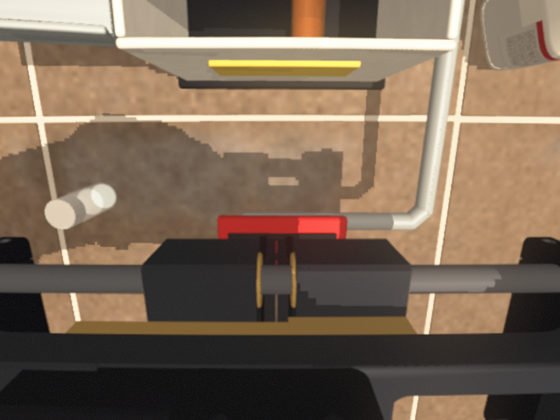

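The lid is up and the vial already lies inside the bin (wrist view (308,20)). The force is still low, about 3 N, so the pedal may not be on its stop. I press on gently until the force rises.

>>> {"fn": "move_arm", "kwargs": {"series": [[[0, 0, 0.2, 0, 0, 0, -1], [0, 0, 0.1, 0, 0, 0, -1], [0, 0, 0, 0, 0, 0, -1]]]}}

```text
time_s: 4.9
tcp_pos: [0.5356, -0.0303, 0.041]
ee_rot: [[-0.001, -1.0, 0.0], [-1.0, 0.001, -0.0], [0.0, -0.0, -1.0]]
wrist_force: [-1.0, -0.7, 2.7]
gripper_width: 0.004
```

>>> {"fn": "move_arm", "kwargs": {"series": [[[0, 0, 0.1, 0, 0, 0, -1], [0, 0, 0.1, 0, 0, 0, -1], [0, 0, 0, 0, 0, 0, -1]]]}}

```text
time_s: 5.28
tcp_pos: [0.5356, -0.0303, 0.039]
ee_rot: [[-0.001, -1.0, 0.0], [-1.0, 0.001, 0.0], [-0.0, -0.0, -1.0]]
wrist_force: [-1.3, -0.6, 1.9]
gripper_width: 0.003
```

>>> {"fn": "move_arm", "kwargs": {"series": [[[0, 0, 0.1, 0, 0, 0, -1], [0, 0, 0.1, 0, 0, 0, -1], [0, 0, 0, 0, 0, 0, -1]]]}}

```text
time_s: 5.65
tcp_pos: [0.5357, -0.0302, 0.037]
ee_rot: [[-0.001, -1.0, 0.0], [-1.0, 0.001, 0.0], [-0.0, -0.0, -1.0]]
wrist_force: [0.4, -0.4, 2.2]
gripper_width: 0.007
```

```bash
python3 -c "
from h import *
for n in ['wrist','top','scene']: cap(n,n+'3')
a=load('top3')['color'][110:250,215:335]; b=load('scene3')['color'][170:240,240:330]
cv2.imwrite('pics/c3.png',np.hstack([cv2.resize(a,(400,467)),cv2.resize(b,(400,311)).copy() if 0 else cv2.resize(b,(400,467))]))
s=r.sense();print(s['time_s'],s['tcp_pos'],s['wrist_force'])
for f in ['wrist2','wrist3']:
  c=load(f);h=cv2.cvtColor(c['color'],cv2.COLOR_BGR2HSV)
  m=cv2.inRange(h,(0,170,60),(6,255,255))|cv2.inRange(h,(174,170,60),(180,255,255));m[:200]=0;m[:,:150]=0;m[:,400:]=0
  for q in cv2.findContours(cv2.morphologyEx(m,cv2.MORPH_CLOSE,np.ones((9,9))),0,2)[0]:
   if cv2.contourArea(q)>200: print(f,cv2.boundingRect(q))
"
```

```text
5.8 [ 0.53561973 -0.03024322  0.03711464] [ 0.17909074 -0.05488834  2.78814003]
wrist2 (218, 216, 128, 23)
wrist3 (218, 216, 129, 36)
```

View pics/c3.png

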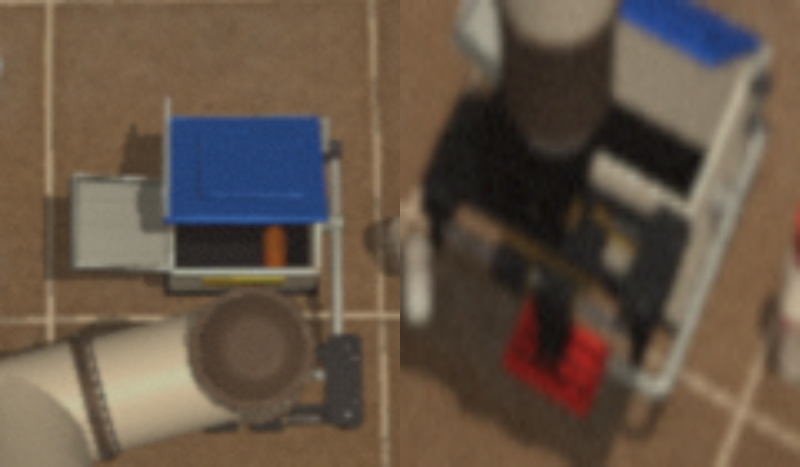

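View pics/wrist3.png

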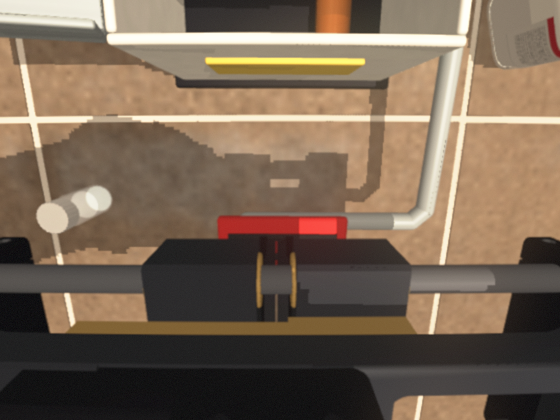

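The lid is still rising a little with each step (its front edge moved in the top crop), so the stop has not been reached. Continuing down.

>>> {"fn": "move_arm", "kwargs": {"series": [[[0, 0, 0.1, 0, 0, 0, -1], [0, 0, 0.1, 0, 0, 0, -1], [0, 0, 0.1, 0, 0, 0, -1], [0, 0, 0, 0, 0, 0, -1]]]}}

```text
time_s: 6.3
tcp_pos: [0.5357, -0.0302, 0.034]
ee_rot: [[-0.001, -1.0, 0.0], [-1.0, 0.001, 0.0], [-0.0, -0.0, -1.0]]
wrist_force: [0.8, 0.1, 2.1]
gripper_width: 0.004
```

```bash
cat > lid.py <<'E'
from h import *
import sys
for f in sys.argv[1:]:
  c=load(f);h=cv2.cvtColor(c['color'],cv2.COLOR_BGR2HSV)
  m=cv2.inRange(h,(105,120,60),(125,255,255));m[:,:255]=0;m[:,330:]=0;m[:130]=0;m[215:]=0
  m=cv2.morphologyEx(m,cv2.MORPH_CLOSE,np.ones((5,5)))
  q=max(cv2.findContours(m,0,2)[0],key=cv2.contourArea);b=cv2.boundingRect(q)
  o,d=ray(c,(b[0]+b[2]/2,b[1]+b[3]))
  A=np.linspace(-.1,1.2,1301);ys=[]
  hx,hz=.768,.103
  X=hx-.134*np.cos(A);Z=hz+.134*np.sin(A); x=o[0]+d[0]*(Z-o[2])/d[2]
  print(f,b,'lid angle',A[np.argmin(abs(x-X))])
E
python3 -c "
from h import *
cap('top','top4');s=r.sense();print(s['time_s'],s['tcp_pos'],s['wrist_force'])"; python3 lid.py top0 top2 top3 top4
```

```text
6.35 [ 0.53568865 -0.03021819  0.03405472] [ 0.05306018 -0.40508869  1.77888127]
top0 (266, 146, 45, 46) lid angle 0.022999999999999993
top2 (265, 145, 48, 37) lid angle 0.516
top3 (265, 146, 48, 32) lid angle 0.634
top4 (265, 145, 48, 31) lid angle 0.687
```

```bash
python3 -c "
from h import *
cap('wrist','wrist4')
for f in ['wrist1','wrist3','wrist4']:
  c=load(f);h=cv2.cvtColor(c['color'],cv2.COLOR_BGR2HSV)
  m=cv2.inRange(h,(0,170,60),(6,255,255))|cv2.inRange(h,(174,170,60),(180,255,255));m[:160]=0;m[:,:150]=0;m[:,400:]=0
  xs=np.where(m[218:224].any(0))[0]; print(f,c['fx'],xs.min(),xs.max(),c['s']['tcp_pos'])
  for z in [.02,.03,.04,.05,.06,.07,.09]:
    a=onz(c,(xs.min(),217),z);b=onz(c,(xs.max()+1,217),z);print(z,a.round(4),np.linalg.norm(a-b).round(4))
cv2.imwrite('pics/w4.png',cv2.resize(load('wrist4')['color'][200:330,180:390],None,fx=3.8,fy=3.8,interpolation=cv2.INTER_CUBIC))
"
```

```text
wrist1 311.86210851204993 241 314 [ 0.53592728 -0.03201377  0.2001373 ]
0.02 [0.4966 0.0125 0.02  ] 0.0907
0.03 [0.4997 0.0113 0.03  ] 0.0882
0.04 [0.5027 0.0101 0.04  ] 0.0858
0.05 [0.5057 0.0089 0.05  ] 0.0833
0.06 [0.5088 0.0077 0.06  ] 0.0808
0.07 [0.5118 0.0065 0.07  ] 0.0783
0.09 [0.5179 0.0041 0.09  ] 0.0734
wrist3 311.86210851204993 218 346 [ 0.5356872  -0.0302275   0.03703194]
0.02 [0.5459 0.0105 0.02  ] 0.0877
0.03 [0.5489 0.0085 0.03  ] 0.0834
0.04 [0.5519 0.0065 0.04  ] 0.0791
0.05 [0.555  0.0046 0.05  ] 0.0747
0.06 [0.558  0.0026 0.06  ] 0.0704
0.07 [0.5611 0.0007 0.07  ] 0.0661
0.09 [ 0.5671 -0.0032  0.09  ] 0.0574
wrist4 311.86210851204993 218 346 [ 0.53568865 -0.03021819  0.03405472]
0.02 [0.5468 0.0099 0.02  ] 0.0864
0.03 [0.5498 0.0079 0.03  ] 0.0821
0.04 [0.5529 0.006  0.04  ] 0.0778
0.05 [0.5559 0.004  0.05  ] 0.0734
0.06 [0.5589 0.0021 0.06  ] 0.0691
0.07 [5.62e-01 1.00e-04 7.00e-02] 0.0648
0.09 [ 0.568  -0.0038  0.09  ] 0.0561
```

View pics/w4.png

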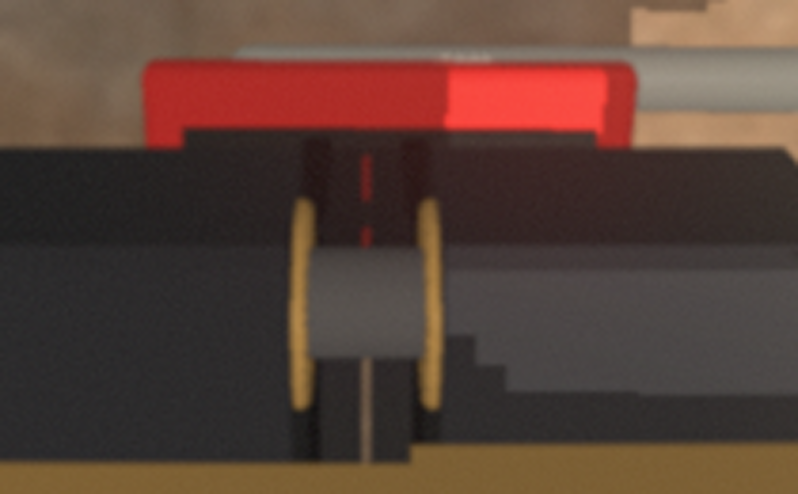

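The estimates disagree. The lid is at about 0.69 rad and the pedal's rear edge at about 54 mm, so the stop is some 10–15 mm further down, although the TCP reads 34 mm. I continue slowly and watch the force.

>>> {"fn": "move_arm", "kwargs": {"series": [[[0, 0, 0.15, 0, 0, 0, -1], [0, 0, 0.15, 0, 0, 0, -1], [0, 0, 0.1, 0, 0, 0, -1], [0, 0, 0, 0, 0, 0, -1]]]}}

```text
time_s: 6.9
tcp_pos: [0.5356, -0.0302, 0.03]
ee_rot: [[-0.001, -1.0, 0.0], [-1.0, 0.001, 0.0], [-0.0, -0.0, -1.0]]
wrist_force: [1.1, -1.3, 1.8]
gripper_width: 0.005
```

```bash
python3 -c "
from h import *
cap('top','top5');cap('scene','scene5');s=r.sense();print(s['time_s'],s['tcp_pos'],s['wrist_force'],s['moment'])
cv2.imwrite('pics/c5.png',cv2.resize(load('scene5')['color'][160:240,235:335],None,fx=7,fy=7,interpolation=cv2.INTER_CUBIC))"; python3 lid.py top5
```

```text
7.0 [ 0.5356177  -0.03019498  0.0300572 ] [ 1.6758405  -0.35517458  2.18295291] [-0.12169903 -0.3462624   0.01056517]
top5 (265, 145, 48, 28) lid angle 0.762
```

View pics/c5.png

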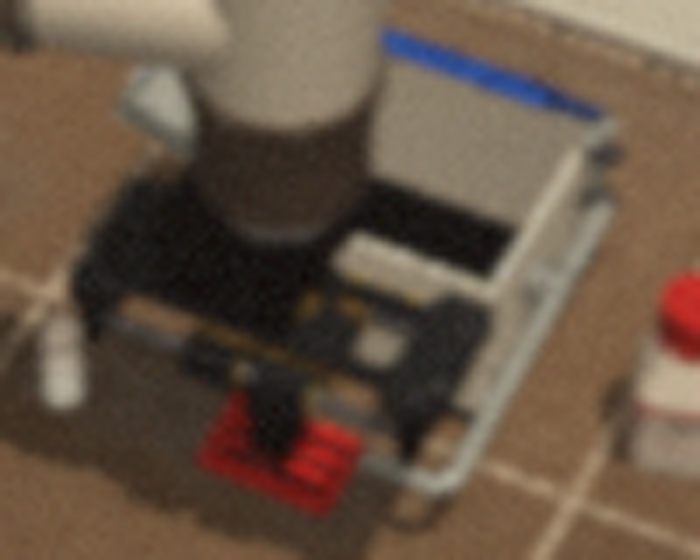

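The fingertips are on the pedal plate, the vial is in the bin, and the lid is at about 0.76 rad. Continuing to the stop.

>>> {"fn": "move_arm", "kwargs": {"series": [[[0, 0, 0.15, 0, 0, 0, -1], [0, 0, 0.15, 0, 0, 0, -1], [0, 0, 0.15, 0, 0, 0, -1], [0, 0, 0.15, 0, 0, 0, -1], [0, 0, 0, 0, 0, 0, -1]]]}}

```text
time_s: 7.62
tcp_pos: [0.535, -0.0303, 0.0237]
ee_rot: [[-0.001, -1.0, -0.001], [-1.0, 0.001, -0.0], [0.0, 0.001, -1.0]]
wrist_force: [0.1, 0.5, 2.4]
gripper_width: 0.001
```

```bash
python3 -c "
from h import *
cap('top','top6');s=r.sense();print(s['time_s'],s['tcp_pos'],s['wrist_force'],s['moment'])"; python3 lid.py top6
```

```text
7.675 [ 0.53494827 -0.03033384  0.02376835] [ 0.70057093 -0.21715789  1.95678444] [ 0.05102738 -0.13029573  0.07451889]
top6 (264, 145, 50, 22) lid angle 0.9
```

>>> {"fn": "move_arm", "kwargs": {"series": [[[0, 0, 0.1, 0, 0, 0, -1], [0, 0, 0.1, 0, 0, 0, -1], [0, 0, 0, 0, 0, 0, -1]]]}}

```text
time_s: 8.05
tcp_pos: [0.5352, -0.0303, 0.0221]
ee_rot: [[-0.001, -1.0, -0.0], [-1.0, 0.001, -0.0], [0.0, 0.0, -1.0]]
wrist_force: [-0.5, 0.4, 2.6]
gripper_width: 0.006
```

>>> {"fn": "move_arm", "kwargs": {"series": [[[0, 0, 0.1, 0, 0, 0, -1], [0, 0, 0, 0, 0, 0, -1]]]}}

```text
time_s: 8.3
tcp_pos: [0.5353, -0.0303, 0.0219]
ee_rot: [[-0.0, -1.0, -0.0], [-1.0, 0.0, -0.0], [0.0, 0.0, -1.0]]
wrist_force: [-2.4, 0.6, 7.9]
gripper_width: 0.006
```

```bash
python3 -c "
from h import *
cap('top','top7');cap('wrist','wrist7');s=r.sense();print(s['time_s'],s['tcp_pos'],s['wrist_force'],s['moment'])"; python3 lid.py top7
```

```text
8.4 [ 0.53533997 -0.03031145  0.02187007] [-2.61642643  1.4474372   7.78605526] [ 0.10454651  0.53546489 -0.00758072]
top7 (264, 145, 50, 21) lid angle 0.922
```

The TCP stalls at 21.9 mm, the force has risen to 8 N and the lid is at about 0.92 rad, so this is the stop. I press one small step more, hold, and check the vial.

>>> {"fn": "move_arm", "kwargs": {"series": [[[0, 0, 0.1, 0, 0, 0, -1], [0, 0, 0, 0, 0, 0, -1], [0, 0, 0, 0, 0, 0, -1], [0, 0, 0, 0, 0, 0, -1]]]}}

```text
time_s: 8.9
tcp_pos: [0.5354, -0.0303, 0.0217]
ee_rot: [[-0.0, -1.0, 0.0], [-1.0, 0.0, -0.0], [0.0, -0.0, -1.0]]
wrist_force: [-3.1, 1.4, 13.4]
gripper_width: 0.004
```

```bash
python3 -c "
from h import *
cap('top','top8');s=r.sense();print(s['time_s'],s['tcp_pos'],s['wrist_force'])
cv2.imwrite('pics/c8.png',cv2.resize(load('top8')['color'][120:250,215:350],None,fx=4.5,fy=4.5,interpolation=cv2.INTER_CUBIC))"; python3 lid.py top8
```

```text
8.95 [ 0.53538896 -0.03034943  0.0217069 ] [-3.36528183  0.2438906  12.94636471]
top8 (264, 145, 50, 21) lid angle 0.922
```

View pics/c8.png

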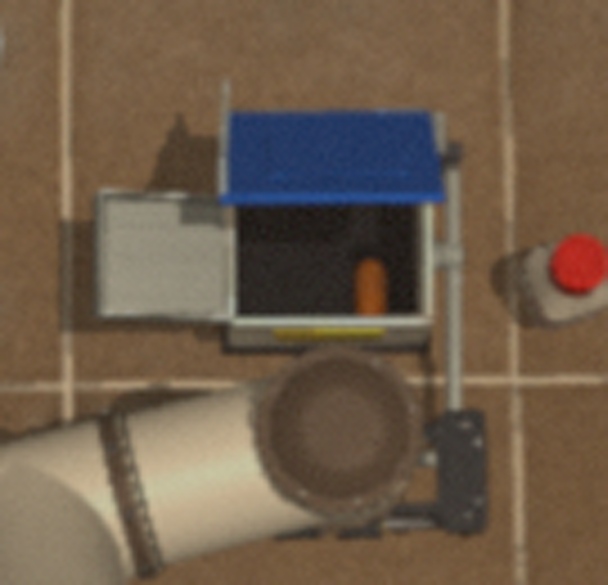

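The vial lies on the bin's floor at about crop pixel (370,290) and the chute is empty. Easing the pedal up at about 32 mm/s, slower towards the end.

>>> {"fn": "move_arm", "kwargs": {"series": [[[0, 0, -0.2, 0, 0, 0, -1], [0, 0, -0.3, 0, 0, 0, -1], [0, 0, -0.4, 0, 0, 0, -1], [0, 0, -0.4, 0, 0, 0, -1], [0, 0, -0.4, 0, 0, 0, -1], [0, 0, -0.4, 0, 0, 0, -1], [0, 0, -0.4, 0, 0, 0, -1], [0, 0, -0.4, 0, 0, 0, -1], [0, 0, -0.4, 0, 0, 0, -1], [0, 0, -0.3, 0, 0, 0, -1], [0, 0, -0.3, 0, 0, 0, -1], [0, 0, -0.3, 0, 0, 0, -1]]]}}

```text
time_s: 10.45
tcp_pos: [0.5366, -0.0302, 0.0626]
ee_rot: [[-0.0, -1.0, 0.002], [-1.0, 0.0, 0.0], [-0.0, -0.002, -1.0]]
wrist_force: [1.4, -1.4, 1.9]
gripper_width: 0.005
```

```bash
python3 -c "
from h import *
cap('top','top9');s=r.sense();print(s['time_s'],s['tcp_pos'],s['wrist_force'])"; python3 lid.py top9
```

```text
10.5 [ 0.53674093 -0.03021691  0.06305805] [ 1.03264356 -1.76857769  4.66354356]
top9 (266, 146, 46, 44) lid angle 0.18500000000000003
```

>>> {"fn": "move_arm", "kwargs": {"series": [[[0, 0, -0.25, 0, 0, 0, -1], [0, 0, -0.25, 0, 0, 0, -1], [0, 0, -0.25, 0, 0, 0, -1], [0, 0, -0.25, 0, 0, 0, -1], [0, 0, -0.25, 0, 0, 0, -1], [0, 0, -0.25, 0, 0, 0, -1], [0, 0, -0.25, 0, 0, 0, -1], [0, 0, -0.25, 0, 0, 0, -1], [0, 0, -0.25, 0, 0, 0, -1], [0, 0, -0.25, 0, 0, 0, -1], [0, 0, -0.25, 0, 0, 0, -1], [0, 0, -0.25, 0, 0, 0, -1]]]}}

```text
time_s: 12.0
tcp_pos: [0.5354, -0.0303, 0.0922]
ee_rot: [[-0.001, -1.0, -0.0], [-1.0, 0.001, 0.0], [-0.0, 0.0, -1.0]]
wrist_force: [-0.7, 0.2, 0.8]
gripper_width: 0.002
```

```bash
python3 -c "
from h import *
cap('top','top10');cap('wrist','wrist10');s=r.sense();print(s['time_s'],s['tcp_pos'],s['wrist_force'])"; python3 lid.py top10
```

```text
12.1 [ 0.53563962 -0.03025233  0.09241612] [ 0.40191488 -0.78239984  0.14437457]
top10 (267, 146, 44, 46) lid angle 0.021999999999999992
```

View pics/wrist10.png

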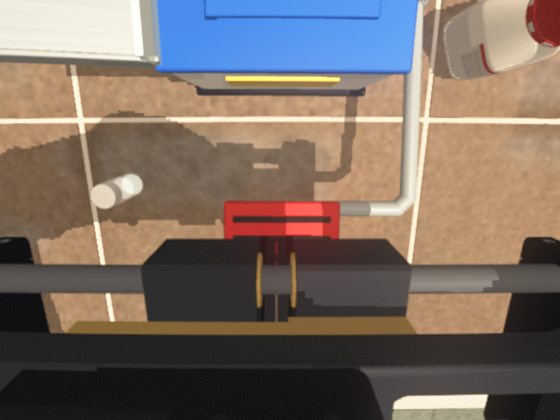

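The lid is shut (0.02 rad, the same reading as at the start) and there is no force on the fingers. I lift straight up, then back a little.

>>> {"fn": "move_arm", "kwargs": {"series": [[[0, 0, -0.5, 0, 0, 0, -1], [0, 0, -1.5, 0, 0, 0, -1], [0, 0, -3, 0, 0, 0, -1], [0, 0, -4, 0, 0, 0, -1], [0, 0, -4, 0, 0, 0, -1], [0, 3, -2, 0, 0, 0, -1], [0, 3, 0, 0, 0, 0, -1], [0, 3, 0, 0, 0, 0, -1], [0, 0, 0, 0, 0, 0, -1], [0, 0, 0, 0, 0, 0, -1]]]}}

```text
time_s: 13.35
tcp_pos: [0.4461, -0.0302, 0.2431]
ee_rot: [[-0.001, -1.0, 0.002], [-1.0, 0.001, 0.0], [-0.0, -0.002, -1.0]]
wrist_force: [0.1, -0.1, 0.0]
gripper_width: 0.008
```

```bash
python3 -c "
from h import *
cap('top','top11');cap('wrist','wrist11');cap('scene','scene11');s=r.sense();print(s['time_s'],s['tcp_pos'],s['wrist_force'])
a=cv2.resize(load('top11')['color'][120:250,215:350],(400,385)); b=cv2.resize(load('scene11')['color'][140:240,220:350],(400,385));cv2.imwrite('pics/c11.png',np.hstack([a,b]))
"; python3 lid.py top11
```

```text
13.5 [ 0.44610673 -0.03015425  0.24208485] [ 1.22319143 -0.46392279  0.05403955]
top11 (266, 146, 45, 46) lid angle 0.022999999999999993
```

View pics/wrist11.png

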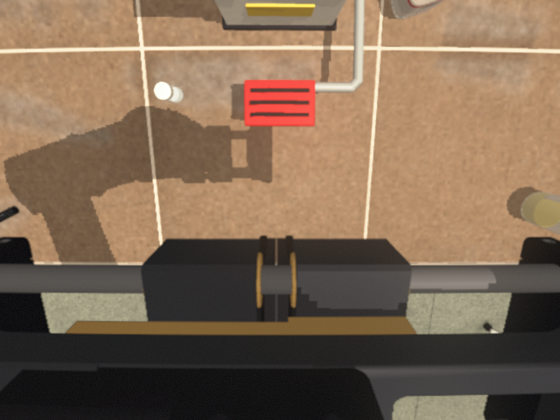

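View pics/c11.png

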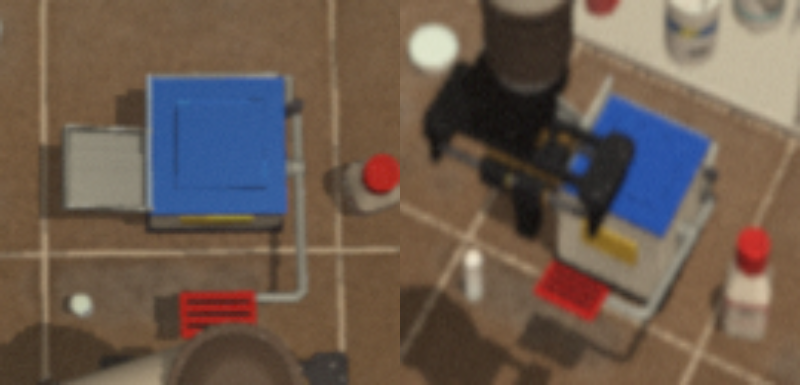

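The final views show the lid shut, the pedal up, the chute empty, and the clear vial and red-cap bottle where they stood. Handing in.

```bash
python3 -c "
from station import r
print(r.finish_job())"
```

```text
the job is handed in; nothing more can be done
None
```

The vial is in the bin, the lid is shut and the hand is clear. I handed the job in at about 13.5 s.

- **Opening:** I pressed the pedal with the closed fingertips to its stop. The TCP stalled at about 22 mm and the force rose from about 3 to 13 N. The lid read about 0.92 rad, against 0.95 rad nominal. The vial was seen lying on the bin's floor before I let the pedal up.
- **Closing:** I eased the pedal up at about 32 mm/s, then 20 mm/s at the end, well under the 85 mm/s limit. I did not measure the lid's speed directly.
- **Last checks:** The lid reads 0.02 rad, the same as at the start. The pedal is up and the chute is empty. The clear vial and the red-cap bottle look unmoved; I did not re-check the squeeze bottle or the flask. The wrist force is near its resting noise, and the gripper stands about 15 cm above and 9 cm back from the pedal.

**Disagreement:** the pedal reached its stop with the TCP about 20 mm lower than the stated 43 mm, and I did not find out why. I therefore judged the stop by the force, the stall and the lid angle rather than by that height.

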